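# Show the underside of a fresh print to the inspection camera

### The arm

A 7-joint arm with a two-finger parallel gripper is mounted at the origin on the work surface. World frame = base frame: x ahead of the robot, y to its left, z up, the work surface at z = 0. Lengths are in m, angles in rad, forces in N, time in s.
With the tool pointing down it reaches from about 0.35 to 0.9 m from the base axis. Payload 8.1 kg.
Tool frame: the origin (TCP) lies where the fingers leave the gripper's body, on its centre line; the fingertips stand 66 mm ahead of it and the grasp point (between the pads) lies 47 mm ahead of it; z points along the fingers, y is the line along which they close (so a half turn about z gives the same grasp; the last joint's range is limited). The gripper opens to 92 mm and grips with 3 to 60 N. Pads are 19 mm wide; open, the fingers measure 130 mm over their backs; the gripper's body (75 mm by 190 mm) begins 47 mm behind the grasp point.
Start: joints at [-1.424, 0.434, 0.025, 1.573, -0.012, 1.134, -0.075], TCP at [0.155, 0.606, 0.292] pointing down, gripper open.
Joint ranges: [-2.62, 2.62], [-0.44, 2.09], [-1.27, 1.32], [0.08, 2.57], [-1.32, 4.46], [0.12, 2], [-2.74, 2.74]. Speed limits (rad/s): [2.22, 2.22, 3.01, 3.01, 3.14, 3.14, 3.14].

### API

Orientations are given as a rotation vector (axis times angle).
In Python, from cell import arm gives the robot as it stands.
- The arm moves only by the tool send_rows, never from a script. Its argument "motion" is text: rows parted by semicolons, each of 7 numbers parted by spaces: the closure, from 0 (fully open) to 1 (shut), then the shift along the world's x, y, z in m, then the turn, a rotation vector about the world's x, y, z in degrees. A call has 1 to 5 rows; each row shifts and turns the commanded pose from where the row before left it; what a row does not reach is not made up. A row lasts 1/8 s, in which the tool goes at most 62.5 mm and 10.7 degrees, less where a joint would pass 70% of its speed; a pose out of reach is approached as far as the arm can. A call is refused whole if a number of a shift passes 0.0625 or a number of a turn 10.7, either way. A call with a gripper value outside its range is refused whole. The fingers move at their own pace and stop on an object; "force" is the grip in N (left out, the last holds). Time passes only in rows, so rows that do not move let the fingers close. It gives the time, the measured TCP pose, the force, the opening and the grip force at its end, in the units of the state.
- arm.observe(): the state, without advancing time (a new reading comes with each control period).
- arm.get_image(name): name is "side" or "top" or "wrist"; returns (picture, depth): 420x560x3 uint8, blue, green, red; 420x560 float32, m along the optical axis (not along the pixel's ray), 0 where there is no reading.
- arm.camera_model(name): a dict with "fx", "fy", "cx", "cy" (pixels), "view" (4x4, takes a point from world to camera coordinates). Camera axes: x right, y down, z forward; pixel columns grow to the right and rows downward; lengths in m; the calibration is good to about 2 mm. A picture is of the moment at which its call begins: read the wrist's pose just before it. camera_model takes no time and is no camera call; for the wrist camera it gives the pose at the moment of the call.
- arm.sign_off(): hands the job in; it is judged then, once.
The state is a dict: "clock": time; "joints": joint angles; "dq": joint speeds; "joint_efforts": joint torques, N m; "position": TCP position; "ee_rot": TCP orientation; "force": force on the tool from outside, world axes, zero at the start; "ft_torque": the same for the moment, N m; "width": opening from 0.0 (shut) to 1.0 (fully open); "gripper_force": force on a finger pad.
Only numpy, scipy, OpenCV 4.12 (cv2) and the standard library are available. Lean on these libraries where they do the work, as an engineer would, in place of code of your own. Each camera call takes 0.05 s, during which the arm holds its last target. There are 200 camera calls.

### The job

First slide the dust shutter of the inspection camera fully open by its yellow fin. Then take the blue planter off the build plate and hold it in the air in front of the slanting camera: its underside centred on the lens, facing it squarely, 13 cm from the glass, with the planter's long side running up the slope of the camera head. Finish holding it still there, still gripped, with nothing else touching it; leave the other prints and the things on the bench where they are.

Things in the scene. Friction and masses are not known exactly. Their poses are not given: they have to be found in the camera images.
- planter_blue: blue 3D-printed planter: an open rigid cup of oblong outline (two flat long sides 34 mm long, round ends), 82 mm long (its x), 48 mm wide (its y), 60 mm high, wall 3 mm, about 60 g, loose, mouth up on the build plate. Origin: centre of its underside; z points out of its mouth. There is room to grip it from above across its 48 mm width, fingers outside on the flat sides
- blue_rim (a point): centre of the blue planter's open mouth, 60 mm above its underside along its z axis
- planter_orange: an orange planter of the same shape and size, axes and origin alike, on the build plate; to be left alone
- planter_white: an off-white planter of the same shape and size, axes and origin alike, on the build plate; to be left alone
- build_plate: dark square build plate lying on the bench, fixed, 256 x 256 mm, 12 mm thick, three planters on it about 0.14 m apart in any order. Origin: centre of its underside; its top is 12 mm higher
- camera_head: white head of the inspection camera, a fixed slab 130 mm (its x) by 170 mm (its y, +50 to -120 mm), 26 mm thick; its face slants 20 degrees, looking up and back to the robot's side. Origin: lens centre on the face, 85 mm above the bench; z: optical axis, out of the glass; x: up the slope, away from the robot; y: level, to the left. 5 mm high rails along y at x = 56 and -56 mm
- focus (a point): the point on the optical axis 130 mm from the glass, where the planter's underside must be; axes as camera_head
- shutter (a joint): the dust shutter over the lens, a black plate 102 x 64 mm that slides along the camera head's -y: 0 m shut (lens covered), 0.068 m fully open (its stop); at the start it is within 12 mm of shut; slides with about 1.5 N of friction and stays where it is left
- shutter_grip (a point): the yellow fin on the shutter, standing square to the slanting face: 40 mm along the camera head's x, 10 mm thick along its y, 26 mm high (from 6 to 32 mm off the glass). This point lies in its middle, 22 mm off the glass; axes as camera_head; it travels with the shutter
- scraper: spatula with a handle lying on the bench left of the plate, to be left alone; origin under its middle
- wire_brush: brush lying on the bench to the right, to be left alone; origin under its middle
- alcohol: bottle, 64 mm across and 150 mm high, standing at the back of the bench, to be left alone; origin at the centre of its underside
- bead_jar: jar, 70 mm across and 85 mm high, standing on the bench right of the camera, to be left alone; origin at the centre of its underside

How it is judged:
By the outcome, as a careful person would: the job done as asked, in the order asked, and still so for the second after the job is handed in, while the arm keeps its last pose, push and grip.
It also fails if it takes over 48 s, if anything falls off the work surface, if the arm or the gripper's body presses on something with over 40 N, if the wrist force passes 120 N, or if a joint passes its speed limit or range.

## Working session

There is one attempt and no reset: what is moved stays moved. The work goes in short steps, Python scripts to look and compute and a tool call to move; the robot and the scene stay as the last step left them, time stands still between calls to the robot, and variables do not carry over. Pictures are saved under pics/ and viewed, at most 10 in all, crops included, and the job is handed in when it is done.

Besides the shell and the picture viewer there is one more tool, called after "Request:" as name(argument=value, ...) on one line, values as JSON. send_rows: Moves the arm, as the interface text tells. Its arguments: {"type":"object","properties":{"motion":{"type":"string"},"force":{"type":"number"}},"required":["motion"]}

```bash
ls; mkdir -p pics; cat > h.py <<'E'
import numpy as np, cv2
from cell import arm
from scipy.spatial.transform import Rotation as R
def cloud(name):
    m=arm.camera_model(name); im,d=arm.get_image(name)
    v,u=np.indices(d.shape)
    P=np.stack([(u-m['cx'])/m['fx']*d,(v-m['cy'])/m['fy']*d,d,np.ones_like(d)],-1)@np.linalg.inv(np.array(m['view'])).T
    P=P[...,:3].copy(); P[d==0]=np.nan
    return im,P,m
E
python3 - <<'E'
from h import *
print(arm.observe())
for n in ['side','top']:
    im,P,m=cloud(n); cv2.imwrite(f'pics/{n}0.png',im); np.save(f'{n}0.npy',P)
    print(n,np.round(np.linalg.inv(m['view']),3).tolist(),m['fx'])
E
```

```text
pics
{'clock': 0.0, 'joints': array([-1.42357105,  0.43524763,  0.02494557,  1.57410064, -0.01160228,
        1.13403078, -0.07512822]), 'dq': array([ 8.37431070e-04,  3.75400387e-04, -1.89053278e-04,  8.37480349e-04,
       -6.53256919e-04,  1.53673903e-03,  9.10200236e-05]), 'joint_efforts': array([-1.12727746e-03, -6.67850876e+01,  9.84821431e-01, -3.14478850e+01,
       -6.03435352e-02,  4.28432738e-02,  1.58653233e-04]), 'position': array([0.15444947, 0.60518029, 0.29142791]), 'ee_rot': array([-3.91511679e-01, -3.11703036e+00,  2.57615133e-03]), 'force': array([0.31798085, 0.31960054, 1.09900585]), 'ft_torque': array([ 0.03584416,  0.05527451, -0.04139348]), 'gripper_force': 0.0, 'width': 0.9994276141287219}
side [[0.81, -0.323, 0.489, -0.018], [-0.586, -0.412, 0.698, -0.896], [-0.024, -0.852, -0.523, 0.81], [0.0, 0.0, 0.0, 1.0]] 451.9670892785374
top [[-0.013, -0.993, 0.114, 0.472], [-1.0, 0.014, 0.008, -0.007], [-0.01, -0.114, -0.993, 1.544], [0.0, 0.0, 0.0, 1.0]] 379.59443947149947
```

View pics/side0.png

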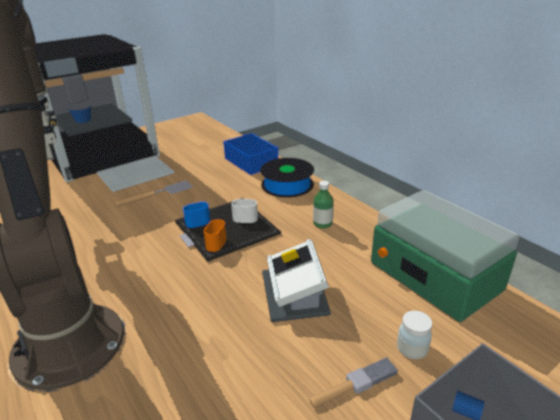

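View pics/top0.png

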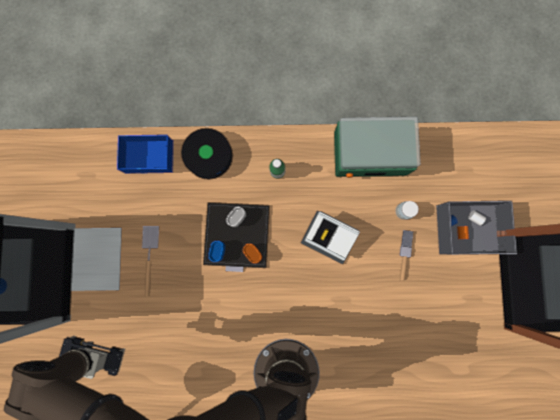

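The side view shows the blue planter at (197,215), the yellow fin at (290,256), and the white camera head at (297,275). In the top view the blue planter is at (217,251), the fin at (325,235), and the head is yawed around (332,236).

```bash
cat > m.py <<'E'
from h import *
for n,box in [('side',(225,330,250,335)),('top',(205,265,300,362))]:
    im=cv2.imread(f'pics/{n}0.png'); P=np.load(f'{n}0.npy')
    hsv=cv2.cvtColor(im,cv2.COLOR_BGR2HSV); H,S,V=cv2.split(hsv)
    roi=np.zeros(H.shape,bool); roi[box[0]:box[1],box[2]:box[3]]=1
    y=(H>20)&(H<35)&(S>170)&(V>150)&roi
    w=(S<40)&(V>190)&roi
    k=(V<60)&roi
    q=P[w]; q=q[(q[:,2]>.05)]
    for _ in range(6):
        c=np.median(q,0) if _==0 else q.mean(0); nn=np.linalg.svd(q-c)[2][2]; nn*=np.sign(nn[2]); 
        e=(q-c)@nn; q=q[abs(e)<max(.004,1.5*e.std())] if _<5 else q
    print(n,'white n',len(q),'c',c.round(4),'nrm',nn.round(3),'tilt',np.degrees(np.arccos(nn[2])).round(1),'yaw',np.degrees(np.arctan2(nn[1],nn[0])).round(1))
    yp=P[y]; print(' yellow',len(yp),np.nanmean(yp,0).round(4),np.nanmin(yp,0).round(3),np.nanmax(yp,0).round(3))
    # head outline in its frame, from face points
    m=w|k|y; p=P[m]; p=p[abs((p-c)@nn)<.008]
    xy=p.astype(np.float32); h=-nn*np.array([1,1,0]); h/=np.linalg.norm(h)
    ax=np.array([h[0]*nn[2],h[1]*nn[2],-(h@nn)]); ay=np.cross(nn,ax)
    X=(p-c)@ax; Y=(p-c)@ay
    rr=cv2.minAreaRect(np.stack([X,Y],1).astype(np.float32)); print(' rect',rr, 'center', (c+ax*rr[0][0]+ay*rr[0][1]).round(4))
    # blue planter
    b=(H>95)&(H<120)&(S>150)&(np.isfinite(P[...,0]))&(abs(P[...,0]-.47)<.15)&(P[...,1]>0)&(P[...,1]<.35)&(P[...,2]>.01)&(P[...,2]<.1)
    o=(H>5)&(H<18)&(S>200)&(P[...,2]>.058)&(P[...,2]<.1)
    for nm,mm in (('blue',b),('orange',o)):
        p=P[mm]; t=p[p[:,2]>.06]
        if len(t)>4: print(nm,len(p),len(t),'z',p[:,2].max(),cv2.minAreaRect(t[:,:2].astype(np.float32)))
    print()
E
python3 m.py
```

```text
side white n 1235 c [ 0.511  -0.2117  0.0852] nrm [-0.303  0.155  0.94 ] tilt 19.9 yaw 152.8
 yellow 44 [ 0.5271 -0.1544  0.1124] [ 0.512 -0.164  0.1  ] [ 0.543 -0.146  0.122]
 rect ((-0.001116342842578888, 0.03013518452644348), (0.17460645735263824, 0.12821702659130096), 89.78081512451172) center [ 0.5238 -0.1844  0.0848]
blue 559 166 z 0.07439230027326116 ((0.4728681743144989, 0.2637545168399811), (0.055767565965652466, 0.07880835980176926), 79.94718933105469)
orange 244 226 z 0.08273271970298834 ((0.5958536863327026, -0.0722145140171051), (0.08473306894302368, 0.5214232206344604), 34.3138542175293)

top white n 614 c [ 0.5211 -0.1979  0.0851] nrm [-0.313  0.156  0.937] tilt 20.5 yaw 153.4
 yellow 23 [ 0.5336 -0.1509  0.1152] [ 0.519 -0.16   0.106] [ 0.548 -0.143  0.126]
 rect ((-0.0016563311219215393, 0.016866810619831085), (0.1677899807691574, 0.12640073895454407), 88.93729400634766) center [ 0.5272 -0.1821  0.0845]
blue 283 64 z 0.07732563025755113 ((0.47642314434051514, 0.26495033502578735), (0.048522934317588806, 0.07997430115938187), 78.14124298095703)
orange 60 58 z 0.08853530292802603 ((0.6220438480377197, -0.050398796796798706), (0.07750353217124939, 0.5159884095191956), 41.58021926879883)
```

```bash
cat >> h.py <<'E'
def headrot(yaw):  # columns: x up slope, y left, z optical axis
    return R.from_euler('ZY',[yaw,-20],degrees=True).as_matrix()
def toolrot(B):    # tool z=-B z, tool y=+-B y  (sign: tool y ~ B y)
    return np.stack([-B[:,0],B[:,1],-B[:,2]],1)
def goto(p,Rt,n=None,cmd=None):
    s=arm.observe(); p0=np.array(s['position']); R0=R.from_rotvec(s['ee_rot'])
    d=np.array(p)-p0; r=np.degrees((R.from_matrix(Rt)*R0.inv()).as_rotvec())
    n=n or int(np.ceil(max(np.linalg.norm(d)/.05,np.linalg.norm(r)/8,1)))
    print('t',round(s['clock'],2),'pos',p0.round(4),'d',d.round(4),'turn',r.round(2),'rows',n,'per row',(d/n).round(4),(r/n).round(2))
E
python3 - <<'E'
from h import *
B=headrot(-26.9); print(B.round(3))
lens=np.array([.5255,-.183,.0848])+.035*B[:,1]; print('lens',lens)
for f in ([.5271,-.1544,.1124],[.5336,-.1509,.1152]): print('fin in head',((np.array(f)-lens)@B).round(4))
goto(lens+B@[0,-.0,.2],toolrot(B))
E
```

```text
[[ 0.838  0.452 -0.305]
 [-0.425  0.892  0.155]
 [ 0.342  0.     0.94 ]]
lens [ 0.54133521 -0.15178709  0.0848    ]
fin in head [-0.0014 -0.0088  0.0299]
fin in head [ 0.0035 -0.0027  0.0311]
t 0.1 pos [0.1545 0.6052 0.2915] d [ 0.3259 -0.7261 -0.0188] turn [ -6.97 -18.78 -12.44] rows 16 per row [ 0.0204 -0.0454 -0.0012] [-0.44 -1.17 -0.78]
```

Request:
send_rows(motion="0 0.025 -0.04 0.01 -0.4 -1.2 -0.8; 0 0.025 -0.045 0.01 -0.4 -1.2 -0.8; 0 0.025 -0.045 0 -0.4 -1.2 -0.8; 0 0.025 -0.045 0 -0.4 -1.2 -0.8; 0 0.025 -0.045 0 -0.4 -1.2 -0.8", force=15)

```text
clock: 0.72
position: [0.2802, 0.3839, 0.312]
ee_rot: [0.484, 2.994, -0.034]
force: [0.9, -0.1, 0.1]
width: 1.002
gripper_force: 0.0
```

Request:
send_rows(motion="0 0.025 -0.045 0 -0.4 -1.2 -0.8; 0 0.025 -0.045 0 -0.4 -1.2 -0.8; 0 0.02 -0.045 0 -0.4 -1.2 -0.8; 0 0.02 -0.045 0 -0.4 -1.2 -0.8; 0 0.02 -0.045 0 -0.4 -1.2 -0.8")

```text
clock: 1.35
position: [0.3898, 0.1589, 0.3121]
ee_rot: [0.567, 2.868, -0.064]
force: [-0.5, 1.9, 0.8]
width: 0.997
gripper_force: 0.0
```

Request:
send_rows(motion="0 0.015 -0.045 0 -0.4 -1.2 -0.8; 0 0.015 -0.045 0 -0.5 -1.2 -0.8; 0 0.015 -0.045 -0.01 -0.5 -1.2 -0.8; 0 0.015 -0.045 -0.01 -0.5 -1.2 -0.8; 0 0.01 -0.045 -0.01 -0.5 -1.2 -0.8")

```text
clock: 1.98
position: [0.4598, -0.0659, 0.2821]
ee_rot: [0.643, 2.739, -0.102]
force: [1.2, 0.6, 0.6]
width: 0.999
gripper_force: 0.0
```

Request:
send_rows(motion="0 0 -0.045 0 -0.5 -1 -0.5; 0 0 0 0 0 0 0")

```text
clock: 2.22
position: [0.4585, -0.1125, 0.282]
ee_rot: [0.658, 2.718, -0.111]
force: [-0.5, -0.4, 0.0]
width: 1.005
gripper_force: 0.0
```

```bash
python3 - <<'E'
from h import *
s=arm.observe(); print(s['joints'].round(2),s['dq'].round(3),s['force'])
im,P,m=cloud('wrist'); cv2.imwrite('pics/w1.png',im); np.save('w1.npy',P)
print(np.linalg.inv(m['view']).round(3),m['fx'])
B=headrot(-26.9); goto([.48034,-.1208,.2727],toolrot(B))
E
```

```text
[-0.63  0.01  0.69  2.22  0.22  0.6   0.99] [-0.038  0.003 -0.067 -0.007  0.002  0.017 -0.062] [-0.50082903 -0.37220513  0.01054506]
[[ 0.457  0.703  0.544  0.363]
 [ 0.889 -0.365 -0.275 -0.064]
 [ 0.006  0.61  -0.793  0.341]
 [ 0.     0.     0.     1.   ]] 378.7931853905232
t 2.27 pos [ 0.4589 -0.1105  0.282 ] d [ 0.0214 -0.0103 -0.0093] turn [-0.16  0.28  0.12] rows 1 per row [ 0.0214 -0.0103 -0.0093] [-0.16  0.28  0.12]
```

View pics/w1.png

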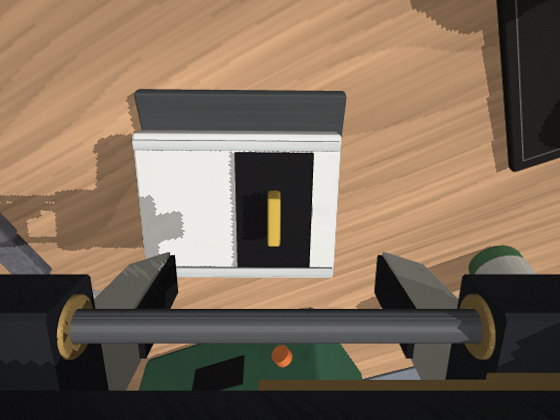

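The wrist view shows the head face spanning roughly columns 135–340 and rows 135–275. The black shutter is at columns 234–313 and the fin around (274,218).

```bash
cat > hm.py <<'E'
from h import *
import sys
def head(im,P,box=(100,290,120,360),zmax=.17):
    H,S,V=cv2.split(cv2.cvtColor(im,cv2.COLOR_BGR2HSV))
    roi=np.zeros(H.shape,bool); roi[box[0]:box[1],box[2]:box[3]]=1
    roi&=np.isfinite(P[...,0])&(P[...,2]>.04)&(P[...,2]<zmax)
    w=roi&(S<60)&(V>110); y=roi&(H>18)&(H<35)&(S>150)
    q=P[w]; c=np.median(q,0)
    for i in range(10):
        nn=np.linalg.svd(q-c,full_matrices=False)[2][2]; nn*=np.sign(nn[2])
        if i<9: e=(P[w]-c)@nn; q=P[w][abs(e-np.median((q-c)@nn))<.003]; c=q.mean(0)
    print('face',len(q),c.round(4),nn.round(4),'tilt',np.degrees(np.arccos(nn[2])).round(2),'yaw',np.degrees(np.arctan2(-nn[1],-nn[0])).round(2))
    return w,y,c,nn
if __name__=='__main__':
    im=cv2.imread('pics/w1.png'); P=np.load('w1.npy'); w,y,c,nn=head(im,P)
    k=(im.max(2)<60)
    yaw0=np.degrees(np.arctan2(-nn[1],-nn[0]))
    B=headrot(yaw0)
    f=np.isfinite(P[...,0])&(abs((P-c)@B[:,2])<.012); f[:100]=f[290:]=0; f[:,:120]=f[:,360:]=0
    q=(P[f]-c)@B; rr=cv2.minAreaRect(q[:,:2].astype(np.float32)); print('face+rails rect',rr)
    print('pct x',np.percentile(q[:,0],[0,.5,99.5,100]).round(4),'y',np.percentile(q[:,1],[0,.5,99.5,100]).round(4))
    yy=(P[y]-c)@B; print('fin',len(yy),'min',np.percentile(yy,2,0).round(4),'max',np.percentile(yy,98,0).round(4))
    t=yy[yy[:,2]>yy[:,2].max()-.004]; print('fin top',cv2.minAreaRect(t[:,:2].astype(np.float32)),t.mean(0).round(4))
    s=f&k; p=(P[s]-c)@B; p=p[(p[:,2]>.0)]; print('shutter x',np.percentile(p[:,0],[1,99]).round(4),'y',np.percentile(p[:,1],[1,99]).round(4),'z',np.median(p[:,2]).round(4))
    for n,yw in (('c',c),): print('c',c)
E
python3 hm.py
```

```text
face 15484 [ 0.5119 -0.1928  0.083 ] [-0.3049  0.1601  0.9388] tilt 20.15 yaw -27.7
face+rails rect ((0.007574796676635742, 0.015298880636692047), (0.16989092528820038, 0.1297895759344101), 89.91826629638672)
pct x [-0.0574 -0.0571  0.0709  0.0724] y [-0.0697 -0.0679  0.0989  0.1003]
fin 736 min [-0.0122  0.0406  0.006 ] max [0.0263 0.0512 0.0332]
fin top ((0.007632434368133545, 0.04522795230150223), (0.03975597396492958, 0.009501424618065357), 0.45456749200820923) [0.007  0.0454 0.0318]
shutter x [-0.0425  0.0566] y [0.0148 0.0764] z 0.0061
c [ 0.51189964 -0.19278003  0.08303805]
```

```bash
cat >> h.py <<'E'
B=headrot(-27.7)
LENS=np.array([.5119,-.1928,.083])+B@np.array([.0076,.0503,-.0002])
if __name__=='__main__': pass
E
python3 - <<'E'
from h import *
print(LENS, B.round(4))
goto(LENS+B@[0,-.005,.12],toolrot(B))
goto(LENS+B@[0,-.005,.077],toolrot(B))
print('down43',(-.043*B[:,2]).round(4),'slide',(-.067*B[:,1]).round(4))
E
```

```text
[ 0.5416653  -0.15161624  0.08541141] [[ 0.832   0.4648 -0.3028]
 [-0.4368  0.8854  0.159 ]
 [ 0.342  -0.      0.9397]]
t 2.27 pos [ 0.4589 -0.1105  0.282 ] d [ 0.0441 -0.0264 -0.0839] turn [-0.16  0.28 -0.68] rows 2 per row [ 0.022  -0.0132 -0.0419] [-0.08  0.14 -0.34]
t 2.27 pos [ 0.4589 -0.1105  0.282 ] d [ 0.0571 -0.0333 -0.1243] turn [-0.16  0.28 -0.68] rows 3 per row [ 0.019  -0.0111 -0.0414] [-0.05  0.09 -0.23]
down43 [ 0.013  -0.0068 -0.0404] slide [-0.0311 -0.0593  0.    ]
```

Request:
send_rows(motion="0 0.022 -0.013 -0.042 -0.1 0.1 -0.3; 0 0.022 -0.013 -0.042 -0.1 0.1 -0.4; 0 0 0 0 0 0 0")

```text
clock: 2.65
position: [0.5029, -0.1352, 0.1947]
ee_rot: [0.667, 2.724, -0.123]
force: [0.3, 0.1, -0.7]
width: 1.0
gripper_force: 0.0
```

```bash
python3 - <<'E'
from h import *
goto(LENS+B@[0,-.005,.077],toolrot(B))
E
```

```text
t 2.65 pos [ 0.5029 -0.1352  0.1947] d [ 0.0131 -0.0087 -0.037 ] turn [ 0.14 -0.28 -0.13] rows 1 per row [ 0.0131 -0.0087 -0.037 ] [ 0.14 -0.28 -0.13]
```

Request:
send_rows(motion="0 0.006 -0.004 -0.018 0 0 0; 0 0.007 -0.004 -0.018 0 0 0; 0.5 0 0 0 0 0 0; 0.9 0 0 0 0 0 0; 1 0 0 0 0 0 0", force=12)

```text
clock: 3.28
position: [0.5168, -0.1428, 0.1633]
ee_rot: [0.665, 2.717, -0.117]
force: [0.2, -0.1, -0.2]
width: 0.724
gripper_force: 0.0
```

Request:
send_rows(motion="1 0 0 0 0 0 0; 1 0 0 0 0 0 0; 1 0 0 0 0 0 0")

```text
clock: 3.65
position: [0.5165, -0.1434, 0.1623]
ee_rot: [0.666, 2.718, -0.118]
force: [0.2, -0.5, -0.8]
width: 0.393
gripper_force: 0.0
```

```bash
python3 - <<'E'
from h import *
s=arm.observe(); p=s['position']
print('TCP in head',((p-LENS)@B).round(4),s['force'],s['width'],s['gripper_force'])
E
```

```text
TCP in head [ 0.0018 -0.0044  0.0812] [ 0.19320194 -0.53479495 -0.83804718] 0.39329804399623686 0.0
```

Request:
send_rows(motion="1 0.001 -0.001 -0.004 0 0 0; 1 0 0 0 0 0 0; 1 0 0 0 0 0 0; 1 0 0 0 0 0 0; 1 0 0 0 0 0 0")

```text
clock: 4.28
position: [0.5174, -0.1444, 0.1581]
ee_rot: [0.666, 2.718, -0.119]
force: [3.0, -2.4, -6.6]
width: 0.111
gripper_force: 12.0
```

```bash
python3 - <<'E'
from h import *
s=arm.observe(); p=s['position']
print('TCP in head',((p-LENS)@B).round(4),s['force'],s['width'],s['gripper_force'])
E
```

```text
TCP in head [ 0.0015 -0.0049  0.0768] [ 3.03702697 -2.41275692 -6.5507565 ] 0.11062352803471774 11.996703296899796
```

Request:
send_rows(motion="1 -0.006 -0.0115 0 0 0 0; 1 -0.006 -0.0115 0 0 0 0; 1 -0.006 -0.0115 0 0 0 0; 1 -0.006 -0.0115 0 0 0 0; 1 -0.004 -0.0075 0 0 0 0")

```text
clock: 4.9
position: [0.4892, -0.198, 0.1581]
ee_rot: [0.666, 2.718, -0.118]
force: [2.9, -0.5, -6.4]
width: 0.107
gripper_force: 12.0
```

```bash
python3 - <<'E'
from h import *
s=arm.observe(); p=s['position']
print('TCP in head',((p-LENS)@B).round(4),'F head',(s['force']@B).round(2),s['width'],s['gripper_force'])
E
```

```text
TCP in head [ 0.0015 -0.0655  0.0768] F head [ 0.42  0.86 -6.97] 0.10658861853475639 11.99716106057167
```

Push on into the stop in small steps until the force rises.

Request:
send_rows(motion="1 -0.001 -0.002 0 0 0 0; 1 -0.001 -0.002 0 0 0 0; 1 -0.001 -0.002 0 0 0 0; 1 0 0 0 0 0 0")

```text
clock: 5.4
position: [0.488, -0.2004, 0.1581]
ee_rot: [0.659, 2.72, -0.114]
force: [7.5, 11.9, -7.4]
width: 0.107
gripper_force: 12.0
```

```bash
python3 - <<'E'
from h import *
s=arm.observe(); p=s['position']
print('TCP in head',((p-LENS)@B).round(4),'F head',(s['force']@B).round(2),s['width'],s['gripper_force'])
E
```

```text
TCP in head [ 0.0015 -0.0681  0.0768] F head [-1.47 13.99 -7.32] 0.10673538808744591 12.001509815454483
```

Request:
send_rows(motion="0.6 0 0 0 0 0 0; 0.4 0 0 0 0 0 0; 0.4 0 0 0 0 0 0; 0.4 -0.011 0.006 0.033 0 0 0; 0.2 -0.012 0.006 0.037 0 0 0")

```text
clock: 6.02
position: [0.4628, -0.1923, 0.2286]
ee_rot: [0.668, 2.719, -0.119]
force: [1.3, 0.0, 2.2]
width: 0.607
gripper_force: 0.0
```

Request:
send_rows(motion="0 -0.01 0.02 0.05 0 0 0; 0 0 0.03 0.03 0 0 0; 0 0 0 0 0 0 0")

```text
clock: 6.4
position: [0.4549, -0.1401, 0.3105]
ee_rot: [0.661, 2.714, -0.113]
force: [0.1, 0.3, -0.4]
width: 0.932
gripper_force: 0.0
```

```bash
python3 - <<'E'
from h import *
from hm import head
im,P,m=cloud('wrist'); cv2.imwrite('pics/w2.png',im); np.save('w2.npy',P)
H,S,V=cv2.split(cv2.cvtColor(im,cv2.COLOR_BGR2HSV))
Q=(P-LENS)@B
y=(H>18)&(H<35)&(S>150)&(abs(Q[...,0])<.04)&(Q[...,2]>.005)&(Q[...,2]<.04)
t=Q[y]; print('fin',len(t),t[t[:,2]>.028].mean(0).round(4))
w=(S<60)&(V>100)&(abs(Q).max(-1)<.13)&(abs(Q[...,2])<.004)
print('face z med',np.median(Q[w][:,2]),'y range',np.percentile(Q[w][:,1],[.5,99.5]).round(4))
D=R.from_euler('z',-11,degrees=True).as_matrix()
goto([.4745,.2645,.25],toolrot(D))
E
```

```text
fin 732 [-0.0009 -0.0677  0.032 ]
face z med 0.0004948319499083235 y range [-0.1188  0.0489]
t 6.45 pos [ 0.4541 -0.141   0.3091] d [ 0.0204  0.4055 -0.0591] turn [ 6.55 19.21 16.23] rows 9 per row [ 0.0023  0.0451 -0.0066] [0.73 2.13 1.8 ]
```

View pics/w2.png

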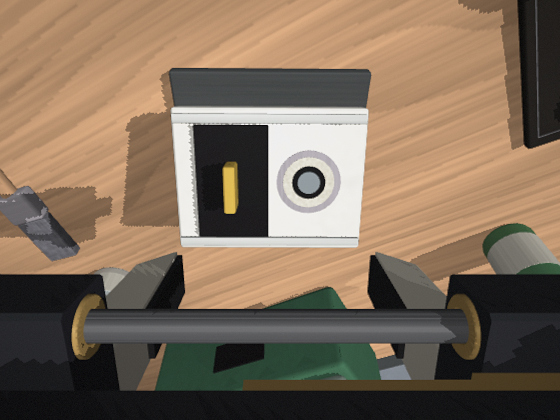

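The shutter is fully open: the fin is at (231,188), at y = −67.7 mm, and the lens is exposed at (309,182). Next is the planter.

Request:
send_rows(motion="0 0.002 0.045 0 0.7 2.1 1.8; 0 0.002 0.045 0 0.7 2.1 1.8; 0 0.002 0.045 0 0.7 2.1 1.8; 0 0.002 0.045 0 0.7 2.1 1.8; 0 0.002 0.045 0 0.7 2.1 1.8")

```text
clock: 7.08
position: [0.4634, 0.0832, 0.3069]
ee_rot: [0.478, 2.951, -0.062]
force: [1.1, 0.8, -0.3]
width: 1.003
gripper_force: 0.0
```

Request:
send_rows(motion="0 0.002 0.045 -0.01 0.7 2.1 1.8; 0 0.002 0.045 -0.015 0.7 2.1 1.8; 0 0.003 0.045 -0.015 0.8 2.2 1.8; 0 0.003 0.045 -0.019 0.8 2.2 1.8; 0 0 0 0 0 0 0")

```text
clock: 7.7
position: [0.4732, 0.2647, 0.2457]
ee_rot: [-0.3, -3.123, 0.008]
force: [0.2, -0.9, 0.1]
width: 1.0
gripper_force: 0.0
```

```bash
cat > pl.py <<'E'
from h import *
def planter(im,P,lo=95,hi=125,zr=(.066,.08)):
    H,S,V=cv2.split(cv2.cvtColor(im,cv2.COLOR_BGR2HSV))
    b=(H>lo)&(H<hi)&(S>120)&(abs(P[...,0]-.47)<.15)&(P[...,1]>.1)&(P[...,1]<.4)
    t=P[b&(P[...,2]>zr[0])&(P[...,2]<zr[1])]
    rr=cv2.minAreaRect(t[:,:2].astype(np.float32)); print('planter',b.sum(),len(t),rr,'z',np.median(t[:,2]).round(4),P[b][:,2].max().round(4)); return rr
E
python3 - <<'E'
from h import *
from pl import planter
import numpy as np
im,P,m=cloud('wrist'); cv2.imwrite('pics/w3.png',im); np.save('w3.npy',P)
planter(im,P)
D=R.from_euler('z',-11,degrees=True).as_matrix()
goto([.4745,.2645,.25],toolrot(D))
im=cv2.imread('pics/w2.png'); P=np.load('w2.npy'); Q=(P-LENS)@B
g=cv2.cvtColor(im,cv2.COLOR_BGR2GRAY); k=((g<70)*255).astype(np.uint8); k[:140]=0;k[220:]=0;k[:,:280]=0;k[:,345:]=0
(u,v),_=cv2.minEnclosingCircle(cv2.findNonZero(k)); print('lens px',u,v,'in head',Q[int(round(v)),int(round(u))-14:int(round(u))+15:28].round(4),Q[int(round(v)),int(round(u))])
E
```

```text
planter 6590 1366 ((0.4751196503639221, 0.26558083295822144), (0.04773864522576332, 0.08196734637022018), 77.56175994873047) z 0.0724 0.0748
t 7.75 pos [0.4736 0.2626 0.2467] d [0.0009 0.0019 0.0033] turn [ 0.32 -0.17  0.12] rows 1 per row [0.0009 0.0019 0.0033] [ 0.32 -0.17  0.12]
lens px 308.241943359375 181.9193572998047 in head [[-0.     -0.0126  0.0017]
 [ 0.0003  0.0126  0.0004]] [-0.00012462 -0.00012296  0.00208488]
```

View pics/w3.png

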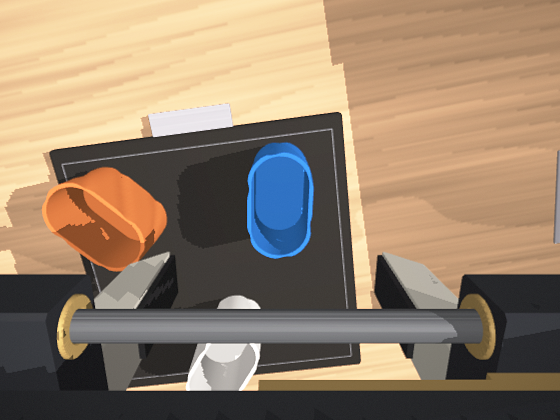

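The blue planter is at about (280,202), with orange to its left at (105,220) and white below at (228,345). Next I'll check finger clearance.

```bash
python3 - <<'E'
from h import *
D=R.from_euler('z',-12.4,degrees=True).as_matrix(); c=np.array([.4751,.2656,.012])
im=cv2.imread('pics/w3.png');P=np.load('w3.npy'); Q=(P-c)@D
H,S,V=cv2.split(cv2.cvtColor(im,cv2.COLOR_BGR2HSV))
for nm,mk in (('orange',(H<18)&(S>150)),('white',(S<40)&(V>100))):
    q=Q[mk&(Q[...,2]>.015)&(Q[...,2]<.065)&(abs(Q[...,:2]).max(-1)<.2)]
    if len(q): print(nm,len(q),q.min(0).round(3),q.max(0).round(3),'near strip |x|<.02:',q[abs(q[:,0])<.02][:,1].max() if (abs(q[:,0])<.02).any() else None)
goto(c+[0,0,.092],toolrot(D))
E
```

```text
orange 6746 [-0.015 -0.176  0.015] [ 0.056 -0.102  0.062] near strip |x|<.02: -0.10433794811507027
white 2197 [ 0.108 -0.076  0.015] [ 0.185 -0.014  0.062] near strip |x|<.02: None
t 7.75 pos [0.4736 0.2626 0.2467] d [ 0.0015  0.003  -0.1427] turn [ 0.31 -0.17 -1.28] rows 3 per row [ 0.0005  0.001  -0.0476] [ 0.1  -0.06 -0.43]
```

Request:
send_rows(motion="0.1 0.001 0.001 -0.047 0.1 0 -0.4; 0.1 0 0.001 -0.04 0.1 0 -0.4; 0.1 0 0 -0.03 0.1 -0.1 -0.4; 0.1 0 0 -0.02 0 0 0; 0.1 0 0 -0.005 0 0 0")

```text
clock: 8.38
position: [0.4745, 0.2626, 0.106]
ee_rot: [0.341, 3.123, 0.0]
force: [-0.7, 0.5, 0.4]
width: 0.901
gripper_force: 0.0
```

```bash
python3 - <<'E'
from h import *
D=R.from_euler('z',-12.4,degrees=True).as_matrix(); c=np.array([.4751,.2656,.012])
goto(c+[0,0,.092],toolrot(D)); print(arm.observe()['force'])
E
```

```text
t 8.38 pos [0.4745 0.2626 0.106 ] d [ 0.0006  0.003  -0.002 ] turn [-0.01  0.01  0.07] rows 1 per row [ 0.0006  0.003  -0.002 ] [-0.01  0.01  0.07]
[-0.69615815  0.51065647  0.36870549]
```

Request:
send_rows(motion="0.2 0.0005 0.0025 -0.002 0 0 0; 0.4 0 0 0 0 0 0; 0.8 0 0 0 0 0 0; 0.8 0 0 0 0 0 0; 0.8 0 0 0 0 0 0", force=20)

```text
clock: 9.0
position: [0.4752, 0.2677, 0.1057]
ee_rot: [0.337, 3.122, 0.005]
force: [-1.9, -0.5, 5.4]
width: 0.523
gripper_force: 20.0
```

Request:
send_rows(motion="0.8 0 0 0 0 0 0; 0.8 0 0 0 0 0 0; 0.8 0 0 0 0 0 0")

```text
clock: 9.38
position: [0.4752, 0.2677, 0.1057]
ee_rot: [0.337, 3.122, 0.005]
force: [-1.4, -0.3, 6.5]
width: 0.521
gripper_force: 20.0
```

Request:
send_rows(motion="0.8 0 0 0.01 0 0 0; 0.8 0 0 0.03 0 0 0; 0.8 0 0 0.05 0 0 0; 0.8 0 0 0.05 0 0 0; 0.8 0 0 0.05 0 0 0")

```text
clock: 10.0
position: [0.4747, 0.2673, 0.2974]
ee_rot: [0.337, 3.122, 0.004]
force: [0.6, 0.5, -0.9]
width: 0.523
gripper_force: 20.0
```

```bash
python3 - <<'E'
from h import *
s=arm.observe(); print(s['force'],s['gripper_force'],s['width'])
goto(LENS+B@[0,0,.2237],toolrot(B),10)
E
```

```text
[ 0.60067434  0.5385142  -0.94274049] 19.994154274463654 0.5228291400733434
t 10.0 pos [0.4747 0.2673 0.2974] d [-0.0008 -0.3834 -0.0018] turn [ -6.99 -18.72 -15.25] rows 10 per row [-0.0001 -0.0383 -0.0002] [-0.7  -1.87 -1.52]
```

Request:
send_rows(motion="0.8 0 -0.03 0 -0.7 -1.9 -1.5; 0.8 0 -0.04 0 -0.7 -1.9 -1.5; 0.8 0 -0.04 0 -0.7 -1.9 -1.5; 0.8 0 -0.04 0 -0.7 -1.9 -1.5; 0.8 0 -0.04 0 -0.7 -1.9 -1.5")

```text
clock: 10.62
position: [0.4747, 0.0761, 0.2957]
ee_rot: [0.512, 2.922, -0.06]
force: [0.4, 0.2, -0.0]
width: 0.519
gripper_force: 20.0
```

Request:
send_rows(motion="0.8 0 -0.04 0 -0.7 -1.9 -1.5; 0.8 0 -0.04 0 -0.7 -1.9 -1.5; 0.8 0 -0.04 0 -0.7 -1.9 -1.5; 0.8 0 -0.04 0 -0.7 -1.9 -1.5; 0.8 0 -0.033 0 -0.7 -1.6 -1.7")

```text
clock: 11.25
position: [0.4744, -0.1172, 0.2956]
ee_rot: [0.672, 2.718, -0.12]
force: [0.1, 1.4, -1.6]
width: 0.521
gripper_force: 20.0
```

Request:
send_rows(motion="0.8 0 0 0 0 0 0; 0.8 0 0 0 0 0 0; 0.8 0 0 0 0 0 0; 0.8 0 0 0 0 0 0")

```text
clock: 11.75
position: [0.4752, -0.1147, 0.2952]
ee_rot: [0.667, 2.72, -0.12]
force: [-0.6, 0.8, -0.7]
width: 0.523
gripper_force: 20.0
```

```bash
python3 - <<'E'
from h import *
goto(LENS+B@[0,0,.2237],toolrot(B),1)
TC=LENS+B@[0,0,.13]
for n in ('side','top','wrist'):
    im,P,m=cloud(n); cv2.imwrite(f'pics/f_{n}.png',im); np.save(f'f_{n}.npy',P)
    H,S,V=cv2.split(cv2.cvtColor(im,cv2.COLOR_BGR2HSV)); Q=(P-TC)@B
    b=(H>95)&(H<125)&(S>120)&(abs(Q).max(-1)<.12); q=Q[b]
    if len(q)<10: print(n,len(q)); continue
    print(n,len(q),'x',np.percentile(q[:,0],[1,50,99]).round(4),'y',np.percentile(q[:,1],[1,50,99]).round(4),'z',np.percentile(q[:,2],[1,50,99]).round(4))
im=np.hstack([cv2.resize(cv2.imread('pics/f_side.png')[130:340,150:430],(400,300)),cv2.resize(cv2.imread('pics/f_wrist.png'),(400,300))]); cv2.imwrite('pics/f.png',im)
E
```

```text
t 11.75 pos [ 0.4752 -0.1147  0.2952] d [-0.0013 -0.0014  0.0004] turn [ 0.09 -0.06 -0.13] rows 1 per row [-0.0013 -0.0014  0.0004] [ 0.09 -0.06 -0.13]
side 544 x [-0.0377  0.0085  0.0388] y [-0.0698 -0.0222  0.0147] z [0.0009 0.0266 0.1153]
top 139 x [-0.0216  0.0207  0.0429] y [-0.0198  0.004   0.0305] z [-0.0028  0.0161  0.1157]
wrist 18166 x [-0.0401  0.002   0.0389] y [-0.0215  0.0012  0.0239] z [0.0027 0.0303 0.0608]
```

View pics/f.png

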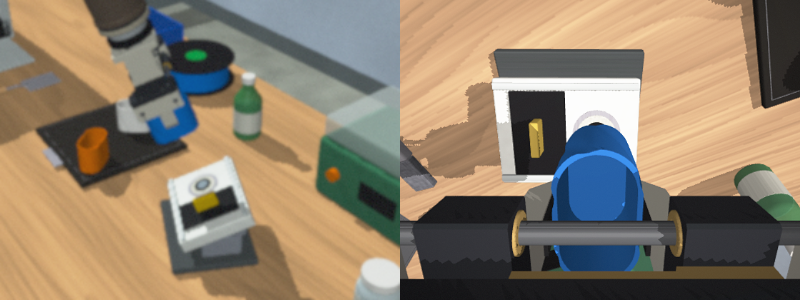

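The planter is held above the open shutter and lens (wrist half: planter rim around (598,210)). Next I'll check its tilt and offsets from the rim and floor planes.

```bash
cat > fin.py <<'E'
from h import *
import sys
im=cv2.imread('pics/f_wrist.png'); P=np.load('f_wrist.npy')
if len(sys.argv)>1: im,P,m=cloud('wrist')
H,S,V=cv2.split(cv2.cvtColor(im,cv2.COLOR_BGR2HSV)); Q=(P-(LENS+B@[0,0,.13]))@B
b=(H>95)&(H<125)&(S>120)&(abs(Q).max(-1)<.08)
def fit(q,t=.002):
    A=np.c_[q[:,:2],np.ones(len(q))]; k=np.ones(len(q),bool)
    for _ in range(8): s=np.linalg.lstsq(A[k],q[k,2],rcond=None)[0]; k=abs(q[:,2]-A@s)<t
    print(' plane slope deg x,y',np.degrees(s[:2]).round(2),'z at centre',s[2].round(4),k.sum()); return q[k]
q=Q[b]; t=fit(q[q[:,2]>.0575]); rr=cv2.minAreaRect(t[:,:2].astype(np.float32)); print('rim rect',rr)
f=q[(abs(q[:,0])<.033)&(abs(q[:,1])<.017)&(q[:,2]<.012)]; print(len(f)); fit(f)
s=arm.observe(); print(s['clock'],s['force'],s['dq'].round(3)); goto(LENS+B@[0,0,.2237],toolrot(B),1)
E
python3 fin.py; python3 - <<'E'
import sys; sys.path.insert(0,'.')
E
```

```text
plane slope deg x,y [-0.25 -0.11] z at centre 0.0597 2898
rim rect ((-0.0031239278614521027, 0.0010457057505846024), (0.04852445796132088, 0.07441774010658264), 88.7256851196289)
5527
 plane slope deg x,y [-0.07 -0.18] z at centre 0.0039 5484
11.9 [ 0.35202964 -0.68670144 -1.27211317] [ 0.    -0.001  0.001 -0.    -0.002  0.     0.001]
t 11.9 pos [ 0.4751 -0.1151  0.2952] d [-0.0012 -0.001   0.0004] turn [ 0.09 -0.06 -0.09] rows 1 per row [-0.0012 -0.001   0.0004] [ 0.09 -0.06 -0.09]
```

Request:
send_rows(motion="0.8 -0.001 -0.001 0 0 0 0; 0.8 0 0 0 0 0 0; 0.8 0 0 0 0 0 0; 0.8 0 0 0 0 0 0; 0.8 0 0 0 0 0 0")

```text
clock: 12.52
position: [0.474, -0.1164, 0.2952]
ee_rot: [0.669, 2.72, -0.12]
force: [-0.6, -0.5, -0.2]
width: 0.523
gripper_force: 20.0
```

```bash
cat >> fin.py <<'E'
e=[]
for x in np.arange(-.015,.0151,.003):
    k=t[abs(t[:,0]-x)<.0015][:,1]
    if len(k)>5: e.append((x,k.min(),k.max()))
e=np.array(e); print('yaw from edges',[np.degrees(np.polyfit(e[:,0],e[:,i],1)[0]).round(2) for i in (1,2)],'y mid',(e[:,1:].mean()).round(4),'xmin',t[:,0].min().round(4))
E
python3 fin.py new
```

```text
plane slope deg x,y [-0.28 -0.14] z at centre 0.0598 2898
rim rect ((-0.003378387540578842, -0.000837959349155426), (0.04841309413313866, 0.07433202117681503), 88.46025848388672)
5560
 plane slope deg x,y [-0.12 -0.15] z at centre 0.004 5509
12.575 [-0.63530377 -1.2422853  -1.24065073] [-0.001 -0.002  0.001 -0.     0.     0.001 -0.   ]
t 12.57 pos [ 0.474  -0.1164  0.2952] d [-0.0001  0.0004  0.0004] turn [ 0.09 -0.05 -0.05] rows 1 per row [-0.0001  0.0004  0.0004] [ 0.09 -0.05 -0.05]
yaw from edges [np.float64(-1.99), np.float64(-2.67)] y mid -0.0007 xmin -0.0405
```

```bash
cat >> fin.py <<'E'
for nm,lo,hi in (('inner wall +',.017,.0228),('inner wall -',-.0228,-.017)):
    w=q[(abs(q[:,0])<.016)&(q[:,1]>lo)&(q[:,1]<hi)&(q[:,2]>.008)&(q[:,2]<.054)]
    if len(w)>50:
        A=np.c_[w[:,0],w[:,2],np.ones(len(w))]; k=np.ones(len(w),bool)
        for _ in range(6): s=np.linalg.lstsq(A[k],w[k,1],rcond=None)[0]; k=abs(w[:,1]-A@s)<.001
        print(nm,len(w),k.sum(),'yaw,roll',np.degrees(s[:2]).round(2),s[2].round(4))
F=Q[(abs(Q[...,2]+.13)<.008)&(abs(Q[...,0])<.075)&(abs(Q[...,1]+.035)<.1)]
e=np.array([(y,F[abs(F[:,1]-y)<.002][:,0].min()) for y in np.arange(-.11,.041,.005)])
print('head lower edge angle',np.degrees(np.polyfit(e[:,0],e[:,1],1)[0]).round(2),e[:,1].mean().round(4))
e=np.array([(x,F[abs(F[:,0]-x)<.002][:,1].min()) for x in np.arange(-.05,.0,.005)])
print('head right edge angle',np.degrees(np.polyfit(e[:,0],e[:,1],1)[0]).round(2),e[:,1].mean().round(4))
E
sed -i 's/^if len(sys.argv)>1: im,P,m=cloud(.wrist.)/if len(sys.argv)>1: im,P,m=cloud("wrist"); cv2.imwrite("pics\/f_wrist.png",im); np.save("f_wrist.npy",P)/' fin.py
python3 fin.py new | tail -6
```

```text
t 12.62 pos [ 0.474  -0.1164  0.2952] d [-0.0001  0.0003  0.0004] turn [ 0.09 -0.05 -0.06] rows 1 per row [-0.0001  0.0003  0.0004] [ 0.09 -0.05 -0.06]
yaw from edges [np.float64(-1.38), np.float64(-1.83)] y mid -0.0007 xmin -0.0405
inner wall + 795 795 yaw,roll [0.03 0.22] 0.02
inner wall - 772 772 yaw,roll [0.02 0.2 ] -0.022
head lower edge angle 0.3 -0.0645
head right edge angle -0.09 -0.1194
```

```bash
python3 -c "
from cell import arm
print(arm.sign_off())"
```

```text
the job is handed in; nothing more can be done
None
```

The job is handed in at about 12.6 s: the shutter is fully open, and the blue planter is gripped in the air with its underside about 13 cm from the lens, square within about 0.3° and centred to about 1 mm by the wrist camera.

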